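# Swap the bayonet transit stop for the last box of the layer

## Task

The layer of card specimen boxes on the plywood packing board lacks its fourth box: a round pale metal transit stop with a black grip and a bayonet foot is locked into the board in the empty place. Turn the stop anticlockwise until it comes free, lift it straight out and stand it upright in the shallow wooden tray; then set the loose box in the empty place, flat on the board and square in its scribed outline, so that the four boxes make a complete pinwheel. Do not shift the other three boxes or the things lying around.

Things in the scene. Friction and masses are not known exactly. Their poses are not given: they have to be found in the camera images.
- board: Square plywood board 216 x 216 x 30 mm, fixed to the table, yaw within 0.5 rad. Origin: centre of its underside; x, y along its edges, z up. Four scribed places 120 x 72 mm form a pinwheel round a 48 mm square gap. Centres in mm: empty one (-36, 60), long side along x; occupied (-60, -36) along y, (36, -60) along x, (60, 36) along y. Boxes in them have 6 mm gaps.
- empty_place (a point): Centre of the empty place (120 mm along the board's x, 72 mm along its y), on the board's top face, 30 mm above the table; axes as the board's. The socket's axis passes through it. A box set down here covers the socket and rests flat.
- socket (a point): Centre of the bayonet socket's floor, 8 mm above the table, 22 mm under the board's top. The socket is an 80 mm square steel plate flush with the top, 10 mm thick, with a 47 mm round hole and two notches reaching 33 mm from the axis, one each way along the board's x; under it is a 12 mm high cavity in which the stop's lugs turn.
- stop: Transit stop, 0.3 kg, 92 mm high, locked in the socket, its foot on the socket's floor. Origin: centre of its underside. Steel foot: 44 mm diameter, 23 mm high, at its bottom two lugs 15 mm wide, 8 mm high, reaching 30.5 mm from the axis along its own +x and -x. Then a pale aluminium body, 62 mm diameter, up to 58 mm, as high as the boxes; then a black grip rib.
- stop_grip (a point): Middle of the stop's grip rib, 75 mm above its origin. The rib is 50 mm long (stop's x), 14 mm thick (y), from 58 to 92 mm. At the start stop's x is 0.8 to 1.2 rad clockwise (from above) of board's x; turned anticlockwise it runs easily to a hard stop 0.06 rad past board's x. Within 0.1 rad of board's x the lugs pass the notches: it lifts straight up, clear after 25 mm.
- tray: Shallow open wooden tray, 130 x 130 x 22 mm, walls and floor 5 mm thick, fixed to the table, left or right of the board, yaw within 0.4 rad; origin at the centre of its underside.
- last_box: The loose fourth box, 0.2 to 0.45 kg, on the table on the other side of the board from the tray: a brown card box 114 (x) x 66 (y) x 36 mm with a wooden bar handle on its lid. Origin: centre of its underside. It is the same either way round.
- box_handle (a point): Middle of the handle bar of last_box, 61 mm above its underside. The bar lies along the box's x: 60 mm long, 14 mm thick (y), from 52 to 70 mm high, on a post at each end; lid at 36 mm.
- box_a: The same card box with bar handle as last_box, loose, 0.4 kg, already in the layer on the board; origin at the centre of its underside, x along its length.
- box_b: The same card box with bar handle as last_box, loose, 0.4 kg, already in the layer on the board; origin at the centre of its underside, x along its length.
- box_c: The same card box with bar handle as last_box, loose, 0.4 kg, already in the layer on the board; origin at the centre of its underside, x along its length.
- leather_case: Small brown box-shaped case, 71 x 115 x 85 mm, a bystander at the far right; origin at the centre of its underside.
- lamp_holder: Dark lamp holder, 42 x 43 x 69 mm, a bystander at the far right; origin at the centre of its underside.
- tape_roll: Roll of masking tape lying flat, 96 x 95 x 25 mm, a bystander at the far left; origin at the centre of its underside.

How it is judged:
By the outcome, as a careful person would: the job done as asked, in the order asked, and still so for the second after the job is handed in, with the robot touching nothing.
It also fails if it takes over 58 s, if anything falls off the work surface, if the arm or the gripper's body presses on something with over 40 N, if the wrist force passes 120 N, or if a joint passes its speed limit or range.

## Robot

A 6-joint arm with a two-finger parallel gripper is mounted at the origin on a cart in front of the work surface, level with it; the furniture and walls round the work are solid. World frame = base frame: x ahead of the robot, y to its left, z up, the work surface at z = 0. Lengths are in mm, angles in rad, forces in N, time in s.
With the tool pointing down it reaches from about 275 to 750 mm from the base axis. Payload 10.2 kg.
Tool frame: the origin (TCP) lies at the centre of the arm's flange, where the gripper is bolted on; the fingertips stand 173 mm ahead of it and the grasp point (between the pads) lies 155 mm ahead of it; z points along the fingers, y is the line along which they close (so a half turn about z gives the same grasp; the last joint's range is limited). The gripper opens to 85 mm and grips with 20 to 120 N. Pads are 22 mm wide; open, the fingers measure 114 mm over their backs; the gripper's body (76 mm by 85 mm) begins 54 mm behind the grasp point. The pads swing forward as they close: fully open they stand 13 mm farther back than shut.
Start: joints at [1.062, 0.313, 1.498, -0, 1.331, -0.223], TCP at [148.024, 503.708, 404.694] pointing down, gripper open.
Joint ranges: [-2.94, 2.94], [-0.97, 2.17], [0.19, 2.56], [-1.23, 4.37], [0.02, 3.11], [-2.88, 2.88]. Speed limits (rad/s): [2.39, 2.39, 3.01, 3.14, 3.14, 3.14].

## Interface

Orientations are given as a unit quaternion [w, x, y, z].
In Python, from rig import ctrl gives the robot as it stands.
- The arm moves only by the tool run_rows, called after ">>>" as a command line: name --argument value ..., lists and objects as JSON in quotes. Schema: {"type":"object","properties":{"plan":{"type":"array","items":{"type":"object","properties":{"dx":{"type":"number"},"dy":{"type":"number"},"dz":{"type":"number"},"ax":{"type":"number"},"ay":{"type":"number"},"az":{"type":"number"}},"additionalProperties":false},"minItems":1,"maxItems":8},"jaw":{"type":"number"},"force":{"type":"number"},"only":{"type":"string"},"quiet":{"type":"boolean"},"lines":{"type":"string"}},"required":["plan"],"additionalProperties":false}. plan is a list of rows, 1 to 8 of them, each an object with the fields dx, dy, dz (the shift in units of 25 mm), ax, ay, az (a rotation vector in rad); a field left out counts as zero; each row is the pose to reach, as a shift and turn from the pose commanded when the call began, along the tool's axes at that moment; what a row does not reach only later rows make up. A row lasts 1/10 s, in which the tool goes at most 50 mm and 0.15 rad, less where a joint would pass 70% of its speed; a pose out of reach is approached as far as the arm can. jaw is the opening from 0.0 (shut) to 1.0 (fully open), set as the call begins (left out keeps the last). The fingers move at their own pace and stop on an object; force is the grip in N (left out, the last holds). Time passes only in rows, so rows that do not move let the fingers close. The tool returns the time, the measured TCP pose, the force, the opening and the grip force at its end. only (a regular expression) keeps the lines of the reply that match it, lines (a string "A,B") keeps lines A to B, and quiet returns only ok. Input that does not fit is refused with a message, and nothing moves.
- ctrl.sense(): the state, without advancing time (a new reading comes with each control period).
- ctrl.capture(name): name is "side" or "top" or "wrist"; returns the picture (420x560x3 uint8, red, green, blue); there is no depth.
- ctrl.calibration(name): a dict with "fx", "fy", "cx", "cy" (pixels), "position" and "attitude" of the camera in the world. Camera axes: x right, y down, z forward; pixel columns grow to the right and rows downward; lengths in mm; the calibration is good to about 2 mm. The wrist camera is an equidistant fisheye: a pixel r from the principal point sees the ray r / f radians off the axis. A picture is of the moment at which its call begins: read the wrist's pose just before it. calibration takes no time and is no camera call; for the wrist camera it gives the pose at the moment of the call.
- ctrl.finish_job(): hands the job in; it is judged then, once.
The state is a dict: "time_s": time; "joints": joint angles; "dq": joint speeds; "tau": joint torques, N m; "eef_pos": TCP position; "ee_rot": TCP orientation; "force": force on the tool from outside, world axes, zero at the start; "wrist_torque": the same for the moment, N m; "grip_width": opening from 0.0 (shut) to 1.0 (fully open); "grip_force": force on a finger pad.
Only numpy, scipy, OpenCV 4.12 (cv2) and the standard library are available. Lean on these libraries where they do the work, as an engineer would, in place of code of your own. Each camera call takes 0.05 s, during which the arm holds its last target. There are 200 camera calls.

## Working session

There is one attempt and no reset: what is moved stays moved. The work goes in short steps, Python scripts to look and compute and a tool call to move; the robot and the scene stay as the last step left them, time stands still between calls to the robot, and variables do not carry over. Pictures are saved under pics/ and viewed, at most 10 in all, crops included, and the job is handed in when it is done.

```bash
ls; mkdir -p pics
```

Run:
```python
from rig import ctrl
import cv2,json
print(ctrl.sense())
for n in ("top","side"):
    print(n,ctrl.calibration(n)); cv2.imwrite(f"pics/{n}0.png",ctrl.capture(n)[:,:,::-1])
```

```text
pics
rig.py
{'time_s': 0.0, 'joints': array([ 1.06161018e+00,  3.13429948e-01,  1.49843916e+00, -7.29937955e-06,
        1.33101776e+00, -2.23352501e-01]), 'dq': array([ 0.00062307, -0.00027276,  0.00021723,  0.000279  ,  0.00054226,
       -0.00056521]), 'tau': array([ 1.57517734e-03, -4.12275553e+01, -2.59737003e+01, -6.02413479e-05,
        4.24581769e-03,  4.11291762e-05]), 'eef_pos': array([147.99392023, 503.66313283, 404.14441477]), 'ee_rot': array([-2.28443560e-04,  1.42429912e-01,  9.89804678e-01, -6.05458187e-04]), 'force': array([0.70707234, 0.06360689, 0.04310898]), 'wrist_torque': array([-0.00412696, -0.0098411 ,  0.01089056]), 'grip_force': 0.0, 'grip_width': 1.0030660736989623}
top {'fx': 420.5000036809913, 'fy': 420.5000036809913, 'cx': 282.6371684499122, 'cy': 209.81341476575258, 'position': array([ 483.10340208,  -25.28350236, 1159.71608035]), 'attitude': array([-0.03987961,  0.70806304, -0.70462365,  0.02370367])}
side {'fx': 544.3253300756598, 'fy': 544.3253300756598, 'cx': 276.9286005157816, 'cy': 205.0200146799186, 'position': array([ 455.27056627, 1060.93106679,  982.44461136]), 'attitude': array([ 0.02109692, -0.05770114,  0.90599779, -0.41880008])}
```
View pics/top0.png

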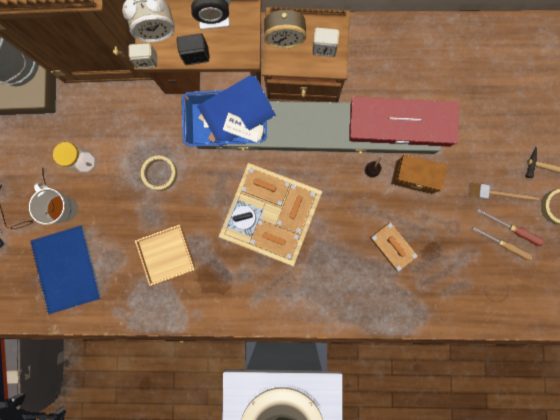

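View pics/side0.png

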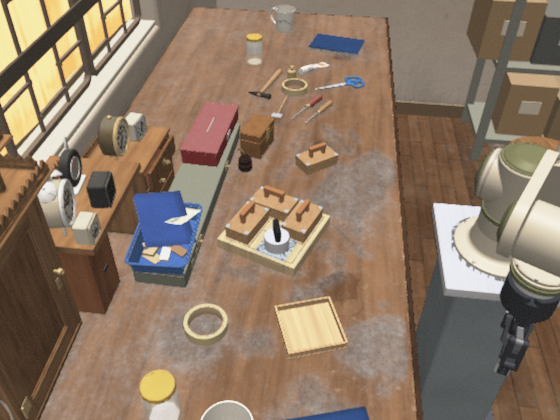

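Top view: board centred near (270,215), with the stop at (243,218); tray at (165,255) on the left; loose box at (395,246) on the right. I'll enlarge all three.

Run:
```python
import cv2,numpy as np
im=cv2.imread("pics/top0.png"); o=np.zeros((600,800,3),np.uint8)
def put(x,y,w,h,X,Y,s=4):
    o[Y:Y+h*s,X:X+w*s]=cv2.resize(im[y:y+h,x:x+w],None,fx=s,fy=s,interpolation=cv2.INTER_CUBIC)
put(212,158,120,120,0,0); put(125,215,80,80,480,0); put(360,215,70,70,480,320)
cv2.imwrite("pics/m.png",o)
```

Create h.py:
```python
from rig import ctrl
import numpy as np, cv2
from scipy.spatial.transform import Rotation as R
def q2R(q): return R.from_quat(np.roll(q,-1))
def ray(px,cal,fish=False):
    p=(np.atleast_2d(px)-[cal["cx"],cal["cy"]])/[cal["fx"],cal["fy"]]
    if fish:
        r=np.linalg.norm(p,axis=1,keepdims=True); d=np.hstack([p*np.sinc(r/np.pi),np.cos(r)])
    else: d=np.hstack([p,np.ones((len(p),1))])
    return q2R(cal["attitude"]).apply(d)
def hit(px,z,cal,fish=False):
    d=ray(px,cal,fish); c=cal["position"]; return (c+d*((z-c[2])/d[:,2:]))[:,:2]
def proj(P,cal,fish=False):
    v=q2R(cal["attitude"]).inv().apply(np.atleast_2d(P)-cal["position"])
    if fish:
        n=np.linalg.norm(v[:,:2],axis=1,keepdims=True); p=v[:,:2]/n*np.arctan2(n,v[:,2:])
    else: p=v[:,:2]/v[:,2:]
    return p*[cal["fx"],cal["fy"]]+[cal["cx"],cal["cy"]]
def go(target,yaw=None):
    """delta in tool axes to reach TCP target (xyz) with tool-y line at world yaw, pointing down"""
    s=ctrl.sense(); T=q2R(s["ee_rot"]); d=T.inv().apply(np.array(target)-s["eef_pos"])
    out=d.round(1)
    if yaw is not None:
        y=T.as_matrix()[:,1]; a=(yaw-np.arctan2(y[1],y[0])+np.pi/2)%np.pi-np.pi/2
        print("tool rz",round(-a,3),"or",round(-a+np.pi if a>0 else -a-np.pi,3),"j6",s["joints"][5].round(3))
    print("t",s["time_s"],"d",out,"Rz tilt",T.as_matrix()[:,2].round(3))
```

```text
(no output)
```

View pics/m.png

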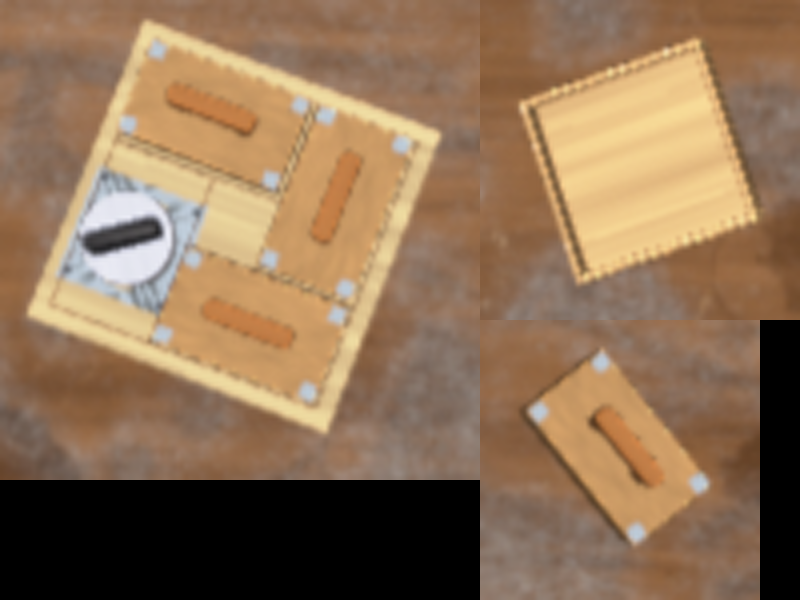

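Corners read from the mosaic. Board: (147,20), (441,133), (327,433), (28,318). Grip rib ends: (82,243) and (162,229). Tray top: (520,103), (699,40), (757,217), (581,283). Box lid: (603,350), (708,483), (634,544), (527,411).

Run:
```python
from h import *
cal=ctrl.calibration("top")
def w(pts,off,z): return hit(np.array(pts)/4-.375+off,z,cal)
def yaw(a,b): d=b-a; return np.arctan2(d[1],d[0])
B=w([(28,318),(147,20),(441,133),(327,433)],(212,158),30); c=B.mean(0)
a=[yaw(B[0],B[1]),yaw(B[3],B[2]),yaw(B[1],B[2])+np.pi/2,yaw(B[0],B[3])+np.pi/2]; y=np.mean(a)
print("board",c,a,y, "sides",[np.linalg.norm(B[i]-B[i-1]) for i in range(4)])
print("empty",c+R.from_euler('z',y).as_matrix()[:2,:2]@[-36,60])
r=w([(82,243),(162,229)],(212,158),100); print("rib",r.mean(0),yaw(*r),np.linalg.norm(r[1]-r[0]))
T=w([(520,103),(699,40),(757,217),(581,283)],(125-120,215),22);print("tray",T.mean(0),yaw(T[3],T[0]),yaw(T[2],T[1]),np.linalg.norm(T[0]-T[1]))
L=w([(603,350),(708,483),(634,544),(527,411)],(360-120,215-80),36);print("box",L.mean(0),yaw(L[1],L[0]),yaw(L[2],L[3]),np.linalg.norm(L[0]-L[1]))
H=w([(602,410),(654,482)],(360-120,215-80),70);print("handle",H.mean(0),yaw(H[1],H[0]))
print("start cal wrist",ctrl.calibration("wrist"))
go([c[0],c[1],400])
```

```text
board [574.07682097  33.63242064] [np.float64(-0.36412287358846934), np.float64(-0.3616605667682197), np.float64(-0.3681860297126418), np.float64(-0.3582014069137329)] -0.363042719245766 sides [np.float64(215.06621784706937), np.float64(217.78558331805908), np.float64(214.53324432015015), np.float64(215.64105736216882)]
empty [561.73049477 102.50598763]
rib [560.92464021 101.81010799] -1.3930021978078062 51.462811219106065
tray [462.39356635 320.65984304] 0.36412608765293786 0.34377800208182213 128.83406180544998
box [ 488.57909544 -294.90284729] 0.6559489907930772 0.670268386281229 110.49853855548841
handle [ 488.94073768 -293.21322494] 0.6142032558206544
start cal wrist {'fx': 325.19226210127806, 'fy': 325.19226210127806, 'cx': 281.2248733217298, 'cy': 209.4315441837292, 'position': array([ 80.16751461, 523.42104081, 372.97210044]), 'attitude': array([0.11193153, 0.79278049, 0.59325062, 0.08381006])}
t 0.1 d [-541.3 -330.9    4.4] Rz tilt [-0.001 -0.001 -1.   ]
```

Run:
```python
from h import *
go([561.3,102.2,340],0.178)
s=ctrl.sense(); print(q2R(s["ee_rot"]).as_matrix().round(3))
```

```text
tool rz 1.107 or -2.035 j6 -0.223
t 0.1 d [-509.7 -268.6   64.3] Rz tilt [-0.001 -0.001 -1.   ]
[[-0.959  0.282 -0.001]
 [ 0.282  0.959 -0.001]
 [ 0.    -0.001 -1.   ]]
```

Careful with the scale: shifts go in units of 25 mm. That gives: -40 mm is -1.6, 40 mm is 1.6.

>>> run_rows --plan '[{"dx":-1.6,"dy":-0.8,"dz":0.2,"az":0.1},{"dx":-3.2,"dy":-1.68,"dz":0.4,"az":0.2},{"dx":-4.8,"dy":-2.52,"dz":0.6,"az":0.3},{"dx":-6.4,"dy":-3.36,"dz":0.8,"az":0.4},{"dx":-8,"dy":-4.2,"dz":1,"az":0.5},{"dx":-9.6,"dy":-5.04,"dz":1.2,"az":0.6},{"dx":-11.2,"dy":-5.88,"dz":1.4,"az":0.7},{"dx":-12.8,"dy":-6.72,"dz":1.6,"az":0.8}]' --jaw 0.6

```text
time_s: 0.9
eef_pos: [408.7, 250.7, 364.4]
ee_rot: [-0.0, 0.518, 0.855, -0.0]
force: [0.9, -0.4, -0.5]
grip_width: 0.601
grip_force: 0.0
```

Run:
```python
from h import *
go([561.3,102.2,340],0.178)
```

```text
tool rz 0.303 or -2.839 j6 -0.176
t 0.9 d [-202.3   66.6   24.3] Rz tilt [-0. -0. -1.]
```

To row units: -202 mm is -8.08, -162 mm is -6.48.

>>> run_rows --plan '[{"dx":-1.6,"dy":0.52,"dz":0.2,"az":0.06},{"dx":-3.2,"dy":1.04,"dz":0.4,"az":0.12},{"dx":-4.8,"dy":1.6,"dz":0.6,"az":0.18},{"dx":-6.48,"dy":2.12,"dz":0.8,"az":0.24},{"dx":-8.08,"dy":2.64,"dz":0.96,"az":0.3},{"dx":-8.08,"dy":2.64,"dz":0.96,"az":0.3},{"dx":-8.08,"dy":2.64,"dz":0.96,"az":0.3}]'

```text
time_s: 1.6
eef_pos: [560.4, 103.9, 340.0]
ee_rot: [-0.001, 0.639, 0.769, -0.0]
force: [-0.3, -0.7, 0.1]
grip_width: 0.6
grip_force: 0.0
```

Run:
```python
from h import *
go([561.3,102.2,243],0.178)
cal=ctrl.calibration("wrist"); im=ctrl.capture("wrist"); cv2.imwrite("pics/w1.png",im[:,:,::-1])
a=0.178-np.pi/2; u=np.array([np.cos(a),np.sin(a)])*25
P=np.array([[561.3+s*u[0],102.2+s*u[1],100] for s in(-1,1)]); print("rib ends expected",proj(P,cal,True).round(1))
c=np.array([574.1,33.6]);M=R.from_euler('z',-.363).as_matrix()[:2,:2]
print("board corners expected",proj([[*(c+M@[x*108,y*108]),30] for x,y in((-1,1),(1,1),(1,-1),(-1,-1))],cal,True).round(1))
import json; json.dump({k:np.array(v).tolist() for k,v in cal.items()},open("w1.json","w"))
```

```text
tool rz 0.006 or -3.135 j6 -0.206
t 1.6 d [-1.9  0.7 97. ] Rz tilt [-0.002  0.    -1.   ]
rib ends expected [[283.3 190.9]
 [282.7 260.3]]
board corners expected [[240.2 111.6]
 [432.7 234.7]
 [312.7 380.3]
 [143.2 297.9]]
```

View pics/w1.png

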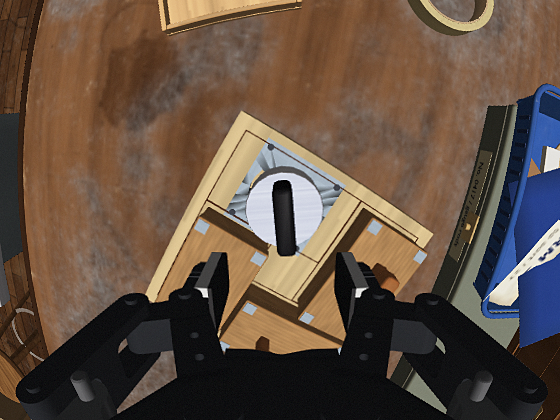

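Board corners at (241,112) and (432,234) match the expected positions. The rib appears at (283,181)–(286,254), slightly off, so I'll draw the model over an enlargement.

Run:
```python
from h import *
import json
cal={k:np.array(v) for k,v in json.load(open("w1.json")).items()}
print(cal, q2R(cal["attitude"]).as_matrix()[:,2])
im=cv2.imread("pics/w1.png"); x0,y0,s=180,100,4
o=cv2.resize(im[y0:y0+150,x0:x0+200],None,fx=s,fy=s,interpolation=cv2.INTER_CUBIC)
c=np.array([574.1,33.6]);M=R.from_euler('z',-.363).as_matrix()[:2,:2]; e=c+M@[-36,60]
def dr(P,col): cv2.polylines(o,[((proj(P,cal,True)-[x0,y0]+.5)*s).astype(np.int32)],True,col,1)
t=np.linspace(0,6.28,60)
dr([[*(e+31*np.array([np.cos(k),np.sin(k)])),66] for k in t],(0,0,255))
dr([[*(e+M@[x,y]),30] for x,y in((-60,-36),(60,-36),(60,36),(-60,36))],(0,255,0))
N=R.from_euler('z',-1.393).as_matrix()[:2,:2]
for z,col in((66,(255,0,255)),(100,(255,255,0))): dr([[*(e+N@[x,y]),z] for x,y in((-25,-7),(25,-7),(25,7),(-25,7))],col)
cv2.imwrite("pics/w1c.png",o)
```

```text
{'fx': array(325.1922621), 'fy': array(325.1922621), 'cx': array(281.22487332), 'cy': array(209.43154418), 'position': array([546.88180301, 172.77946825, 308.76600182]), 'attitude': array([0.13825114, 0.98612948, 0.09094023, 0.01285072])} [ 0.05049013 -0.27032975 -0.96144296]
```

View pics/w1c.png

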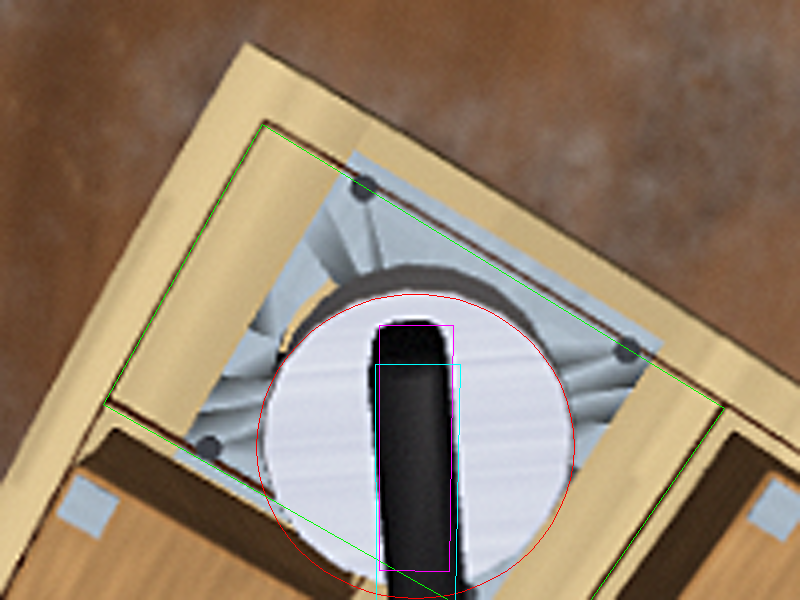

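The model fits within about 1 mm, and the stop is at about (561,102.3). The rib is rotated slightly more anticlockwise than I read it, with yaw about −1.33. Descending to grasp.

Run:
```python
from h import *
go([561.0,102.3,243],0.24)
```

```text
tool rz -0.055 or 3.087 j6 -0.206
t 1.65 d [-2.6  0.7 97.4] Rz tilt [-0.001  0.    -1.   ]
```

To row units: 97 mm is 3.88, 90 mm is 3.6.

>>> run_rows --plan '[{"dx":-0.1,"dy":0.028,"dz":1,"az":-0.055},{"dx":-0.1,"dy":0.028,"dz":2,"az":-0.055},{"dx":-0.1,"dy":0.028,"dz":3,"az":-0.055},{"dx":-0.1,"dy":0.028,"dz":3.6,"az":-0.055},{"dx":-0.1,"dy":0.028,"dz":3.88,"az":-0.055},{"dx":-0.1,"dy":0.028,"dz":3.88,"az":-0.055},{"dx":-0.1,"dy":0.028,"dz":3.88,"az":-0.055}]'

```text
time_s: 2.35
eef_pos: [561.4, 102.5, 244.7]
ee_rot: [0.001, 0.617, 0.787, 0.0]
force: [-0.0, 0.4, 0.6]
grip_width: 0.596
grip_force: 0.0
```

>>> run_rows --plan '[{},{},{},{},{},{}]' --jaw 0 --force 60

```text
time_s: 2.95
eef_pos: [561.6, 102.0, 244.3]
ee_rot: [0.0, 0.617, 0.787, 0.0]
force: [0.1, 0.6, 6.3]
grip_width: 0.155
grip_force: 59.5
```

Run:
```python
from h import *
go([561.0,102.3,243],-0.355+np.pi/2)
print(ctrl.sense()["wrist_torque"])
```

```text
tool rz -0.976 or 2.166 j6 -0.265
t 2.95 d [ 0.4 -0.5  1.3] Rz tilt [ 0.001  0.    -1.   ]
[ 0.0640208   0.06658956 -0.06257466]
```

>>> run_rows --plan '[{"az":-0.12},{"az":-0.25},{"az":-0.38},{"az":-0.51},{"az":-0.64},{"az":-0.77},{"az":-0.88},{"az":-0.94}]'

```text
time_s: 3.75
eef_pos: [561.5, 102.1, 244.3]
ee_rot: [0.0, 0.192, 0.981, 0.0]
force: [-0.2, 0.8, 6.5]
grip_width: 0.149
grip_force: 59.5
```

>>> run_rows --plan '[{"az":-0.03},{"az":-0.05},{"az":-0.05}]'

```text
time_s: 4.05
eef_pos: [561.5, 102.3, 244.3]
ee_rot: [0.0, 0.169, 0.986, 0.0]
force: [-0.9, 2.3, 6.7]
grip_width: 0.153
grip_force: 59.6
```

Run:
```python
from h import *
go([561.0,102.3,243],-0.355+np.pi/2)
print(ctrl.sense()["wrist_torque"])
```

```text
tool rz 0.014 or -3.127 j6 -1.256
t 4.05 d [ 0.5 -0.1  1.3] Rz tilt [ 0.001  0.001 -1.   ]
[ 0.28151271  0.21060041 -0.12919973]
```

To row units: -18 mm is -0.72, -12 mm is -0.48.

>>> run_rows --plan '[{"dz":-0.12},{"dz":-0.28},{"dz":-0.48},{"dz":-0.72}]'

```text
time_s: 4.45
eef_pos: [561.4, 101.9, 261.9]
ee_rot: [-0.0, 0.169, 0.986, -0.0]
force: [1.7, 0.4, -4.1]
grip_width: 0.149
grip_force: 58.8
```

>>> run_rows --plan '[{"dz":-0.4},{"dz":-0.8},{"dz":-1.6},{"dz":-2.8},{"dz":-3.2},{"dz":-3.2}]'

```text
time_s: 5.05
eef_pos: [561.4, 102.0, 343.2]
ee_rot: [0.001, 0.17, 0.986, 0.0]
force: [0.6, -0.2, -3.6]
grip_width: 0.152
grip_force: 59.2
```

Run:
```python
from h import *
go([462.4,320.7,340],None)
s=ctrl.sense();print(s["wrist_torque"],s["joints"])
cv2.imwrite("pics/w2.png",ctrl.capture("wrist")[:,:,::-1])
```

```text
t 5.05 d [166.4 173.1   2.9] Rz tilt [ 0.003 -0.    -1.   ]
[ 0.00045646 -0.0369893   0.01533481] [-2.54967079e-02  4.63763362e-01  1.44540389e+00 -1.75318324e-04
  1.22966981e+00 -1.25550800e+00]
```

>>> run_rows --plan '[{"dx":0.8,"dy":0.84},{"dx":1.92,"dy":2},{"dx":3.12,"dy":3.24},{"dx":4.32,"dy":4.48},{"dx":5.44,"dy":5.64},{"dx":6.24,"dy":6.48},{"dx":6.64,"dy":6.92},{"dx":6.64,"dy":6.92}]'

```text
time_s: 5.9
eef_pos: [462.0, 321.7, 340.4]
ee_rot: [-0.001, 0.168, 0.986, -0.001]
force: [1.0, -1.4, -3.0]
grip_width: 0.151
grip_force: 59.3
```

>>> run_rows --plan '[{"dz":0.8},{"dz":2},{"dz":3},{"dz":3.52},{"dz":3.76},{"dz":3.76}]'

```text
time_s: 6.5
eef_pos: [463.2, 320.2, 247.5]
ee_rot: [-0.0, 0.17, 0.985, -0.0]
force: [0.5, -0.7, -3.0]
grip_width: 0.154
grip_force: 59.2
```

Run:
```python
from h import *
go([462.4,320.7,241.3],None)
```

```text
t 6.5 d [0.9 0.3 6.2] Rz tilt [-0. -0. -1.]
```

View pics/w2.png

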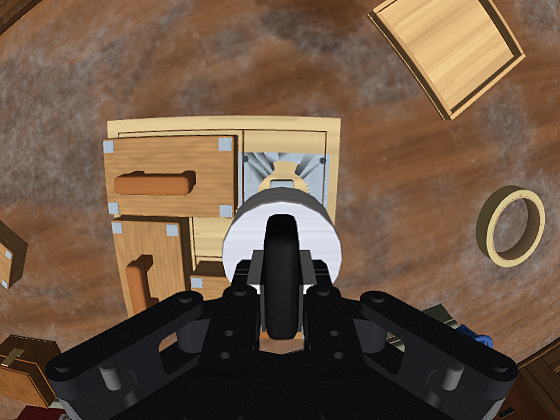

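The picture shows the stop held free at (283,250), with the empty socket behind it at (285,180) and the boxes undisturbed. Lowering until contact.

>>> run_rows --plan '[{"dz":0.08},{"dz":0.16},{"dz":0.22},{"dz":0.26},{"dz":0.26}]'

```text
time_s: 7.0
eef_pos: [462.8, 320.6, 241.3]
ee_rot: [0.0, 0.17, 0.986, 0.0]
force: [-0.1, -1.1, -2.9]
grip_width: 0.153
grip_force: 59.2
```

Run:
```python
from h import *
print(ctrl.sense()["wrist_torque"])
```

```text
[-0.03069499  0.02289277  0.0183656 ]
```

To row units: 1 mm is 0.04, 0.5 mm is 0.02.

>>> run_rows --plan '[{"dz":0.02},{"dz":0.04},{"dz":0.04}]'

```text
time_s: 7.3
eef_pos: [462.8, 320.7, 241.3]
ee_rot: [0.0, 0.169, 0.986, 0.0]
force: [-3.5, -0.3, 7.9]
grip_width: 0.151
grip_force: 60.8
```

>>> run_rows --plan '[{"dz":0.02},{"dz":0.04},{"dz":0.04}]'

```text
time_s: 7.6
eef_pos: [462.8, 320.8, 241.3]
ee_rot: [0.001, 0.169, 0.986, 0.0]
force: [-6.5, -3.3, 15.7]
grip_width: 0.149
grip_force: 62.2
```

To row units: -1.5 mm is -0.06, -1 mm is -0.04.

>>> run_rows --plan '[{"dz":-0.04},{"dz":-0.06}]'

```text
time_s: 7.8
eef_pos: [462.8, 320.7, 241.3]
ee_rot: [0.0, 0.17, 0.986, 0.0]
force: [-1.1, 0.7, 1.8]
grip_width: 0.151
grip_force: 60.0
```

>>> run_rows --plan '[{},{},{},{}]' --jaw 0.6

```text
time_s: 8.2
eef_pos: [462.8, 320.6, 240.6]
ee_rot: [-0.0, 0.17, 0.986, -0.0]
force: [-0.8, -0.7, 0.5]
grip_width: 0.604
grip_force: 0.0
```

>>> run_rows --plan '[{"dz":-0.8},{"dz":-2},{"dz":-3.6},{"dz":-5.2},{"dz":-6},{"dz":-6.4}]'

```text
time_s: 8.8
eef_pos: [462.7, 320.6, 402.7]
ee_rot: [0.001, 0.17, 0.986, 0.001]
force: [0.2, 0.2, -0.4]
grip_width: 0.599
grip_force: 0.0
```

Run:
```python
from h import *
cv2.imwrite("pics/w3.png",ctrl.capture("wrist")[:,:,::-1])
go([489,-294,400],0.655-np.pi/2)
s=ctrl.sense();print(s["joints"],ctrl.calibration("wrist"))
```

```text
tool rz -0.996 or 2.146 j6 -0.832
t 8.85 d [-230.1 -570.5    2.3] Rz tilt [ 0.003  0.001 -1.   ]
[ 3.97811496e-01  3.97630279e-01  1.38337497e+00 -3.55894161e-05
  1.35722392e+00 -8.32223142e-01] {'fx': 325.19226210127806, 'fy': 325.19226210127806, 'cx': 281.2248733217298, 'cy': 209.4315441837292, 'position': array([396.24607003, 344.08484194, 371.55537523]), 'attitude': array([0.11429281, 0.8087666 , 0.57093589, 0.08286103])}
```

View pics/w3.png

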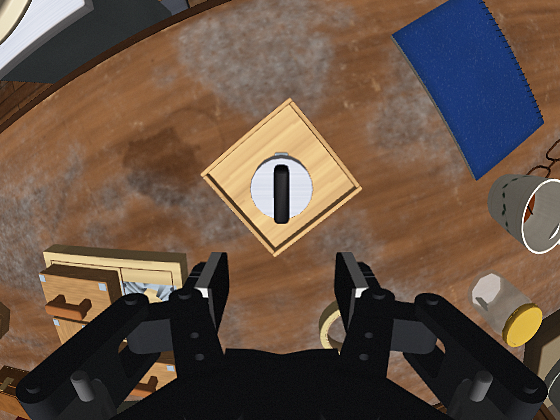

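The stop stands upright in the middle of the tray at (281,190). Heading for the loose box.

>>> run_rows --plan '[{"dx":-0.56,"dy":-1.44,"az":0.14},{"dx":-1.12,"dy":-2.84,"az":0.28},{"dx":-1.72,"dy":-4.28,"az":0.42},{"dx":-2.32,"dy":-5.72,"az":0.56},{"dx":-2.88,"dy":-7.12,"az":0.7},{"dx":-3.44,"dy":-8.56,"az":0.84},{"dx":-4.04,"dy":-10,"az":0.98},{"dx":-4.6,"dy":-11.4,"az":1.12}]'

```text
time_s: 9.65
eef_pos: [475.7, 11.9, 399.3]
ee_rot: [-0.001, 0.669, 0.743, -0.001]
force: [1.4, 0.7, 0.4]
grip_width: 0.602
grip_force: 0.0
```

Run:
```python
from h import *
go([489,-294,350],0.655-np.pi/2)
```

```text
tool rz 1.02 or -2.122 j6 -0.326
t 9.65 d [-305.7  -18.4   49.1] Rz tilt [-0.002  0.    -1.   ]
```

>>> run_rows --plan '[{"dx":-1.6,"dy":-0.08,"dz":0.24,"az":0.13},{"dx":-3.2,"dy":-0.2,"dz":0.48,"az":0.26},{"dx":-4.8,"dy":-0.28,"dz":0.72,"az":0.39},{"dx":-6.4,"dy":-0.4,"dz":1,"az":0.52},{"dx":-8,"dy":-0.48,"dz":1.28,"az":0.65},{"dx":-9.6,"dy":-0.6,"dz":1.6,"az":0.78},{"dx":-11.2,"dy":-0.68,"dz":1.92,"az":0.9},{"dx":-12.2,"dy":-0.72,"dz":1.96,"az":1.02}]'

```text
time_s: 10.45
eef_pos: [490.9, -294.1, 348.8]
ee_rot: [-0.002, 0.947, 0.321, -0.001]
force: [-0.6, 0.5, 0.7]
grip_width: 0.6
grip_force: 0.0
```

>>> run_rows --plan '[{},{}]'

```text
time_s: 10.65
eef_pos: [491.3, -291.5, 350.3]
ee_rot: [-0.001, 0.946, 0.325, -0.001]
force: [-0.6, -0.0, 0.6]
grip_width: 0.599
grip_force: 0.0
```

Run:
```python
from h import *
import json
cal=ctrl.calibration("wrist"); im=ctrl.capture("wrist")[:,:,::-1].copy()
json.dump({k:np.array(v).tolist() for k,v in cal.items()},open("w4.json","w")); cv2.imwrite("pics/w4raw.png",im)
go([489,-294,216],0.655-np.pi/2)
b=np.array([488.6,-294.5]); M=R.from_euler('z',.66).as_matrix()[:2,:2]
p=proj([[*b,36]],cal,True)[0].round().astype(int); x0,y0,s=p[0]-100,p[1]-75,4; print(x0,y0)
o=cv2.resize(im[y0:y0+150,x0:x0+200],None,fx=s,fy=s,interpolation=cv2.INTER_CUBIC)
def dr(hx,hy,z,col): cv2.polylines(o,[((proj([[*(b+M@[i*hx,j*hy]),z] for i,j in((-1,-1),(1,-1),(1,1),(-1,1))],cal,True)-[x0,y0]+.5)*s).astype(np.int32)],True,col,1)
dr(57,33,36,(0,255,0)); dr(30,7,70,(255,255,0))
cv2.imwrite("pics/w4.png",o)
```

```text
tool rz 0.008 or -3.134 j6 0.168
t 10.7 d [ -3.8   1.2 134.8] Rz tilt [-0.001  0.001 -1.   ]
183 127
```

View pics/w4.png

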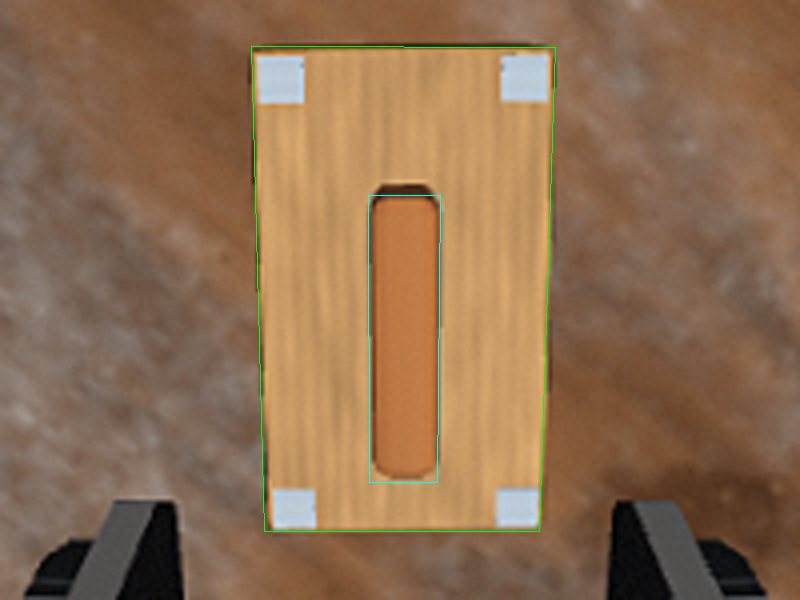

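The overlay fits to about 0.5 mm: box at (488.6,−294.5), yaw 0.66. Grasping the handle.

Run:
```python
from h import *
go([488.6,-294.5,216],0.66-np.pi/2)
```

```text
tool rz 0.003 or -3.139 j6 0.168
t 10.7 d [ -4.5   1.4 134.8] Rz tilt [-0.001  0.001 -1.   ]
```

>>> run_rows --plan '[{"dx":-0.172,"dy":0.04,"dz":1.2,"az":0.003},{"dx":-0.172,"dy":0.04,"dz":2.6,"az":0.003},{"dx":-0.172,"dy":0.04,"dz":4,"az":0.003},{"dx":-0.172,"dy":0.04,"dz":5,"az":0.003},{"dx":-0.172,"dy":0.04,"dz":5.36,"az":0.003},{"dx":-0.172,"dy":0.04,"dz":5.36,"az":0.003},{"dx":-0.172,"dy":0.04,"dz":5.36,"az":0.003}]'

```text
time_s: 11.4
eef_pos: [489.1, -294.8, 219.1]
ee_rot: [0.001, 0.946, 0.323, 0.0]
force: [-0.0, 0.5, 0.1]
grip_width: 0.598
grip_force: 0.0
```

Run:
```python
from h import *
go([488.6,-294.5,216],0.66-np.pi/2)
```

```text
tool rz -0.001 or 3.14 j6 0.164
t 11.4 d [-0.2 -0.6  3.1] Rz tilt [ 0.002 -0.001 -1.   ]
```

To row units: 1 mm is 0.04, -0.5 mm is -0.02.

>>> run_rows --plan '[{"dy":-0.02,"dz":0.04},{"dy":-0.02,"dz":0.04},{"dy":-0.02,"dz":0.04},{"dy":-0.02,"dz":0.04},{"dy":-0.02,"dz":0.04},{"dy":-0.02,"dz":0.04}]' --jaw 0 --force 70

```text
time_s: 12.0
eef_pos: [488.6, -294.8, 217.5]
ee_rot: [0.001, 0.946, 0.323, 0.0]
force: [0.3, 0.4, 5.3]
grip_width: 0.151
grip_force: 68.9
```

>>> run_rows --plan '[{"dz":-0.2},{"dz":-0.6},{"dz":-1.4},{"dz":-2.8},{"dz":-4.4},{"dz":-6},{"dz":-6.4},{"dz":-6.4}]'

```text
time_s: 12.8
eef_pos: [488.3, -294.5, 377.6]
ee_rot: [0.001, 0.946, 0.323, 0.001]
force: [-0.1, -0.2, -5.5]
grip_width: 0.15
grip_force: 68.7
```

Run:
```python
from h import *
go([561.5,102.4,378],-.358-np.pi/2); print(ctrl.sense()["joints"])
```

```text
tool rz 1.016 or -2.126 j6 0.165
t 12.8 d [ 300.6 -269.3   -0.8] Rz tilt [ 0.002 -0.001 -1.   ]
[-7.48130029e-01  4.32854174e-01  1.39883616e+00  6.99929895e-06
  1.30778573e+00  1.64853911e-01]
```

Run:
```python
from h import *
go([455,142,378],-.358-np.pi/2)
```

```text
tool rz 1.016 or -2.126 j6 0.165
t 12.8 d [ 240.5 -365.8   -1.1] Rz tilt [ 0.002 -0.001 -1.   ]
```

>>> run_rows --plan '[{"dx":0.92,"dy":-1,"az":0.1},{"dx":2,"dy":-2.12,"az":0.2},{"dx":3.16,"dy":-3.36,"az":0.3},{"dx":4.36,"dy":-4.64,"az":0.4},{"dx":5.56,"dy":-5.88,"az":0.5},{"dx":6.76,"dy":-7.16,"az":0.6},{"dx":7.96,"dy":-8.4,"az":0.7},{"dx":9.16,"dy":-9.68,"az":0.8}]'

```text
time_s: 13.6
eef_pos: [521.3, 38.6, 374.2]
ee_rot: [-0.0, 0.997, -0.073, -0.002]
force: [1.8, -1.1, -4.7]
grip_width: 0.146
grip_force: 69.0
```

Run:
```python
from h import *
go([455,142,378],-.358-np.pi/2); print(ctrl.sense()["joints"])
```

```text
tool rz 0.211 or -2.93 j6 1.567
t 13.6 d [-80.7 -92.6  -3.4] Rz tilt [-0.004  0.001 -1.   ]
[-1.50393850e-01  3.34149666e-01  1.55047525e+00 -3.62308640e-05
  1.26122986e+00  1.56692497e+00]
```

>>> run_rows --plan '[{"dx":-1,"dy":-1.2,"dz":-0.12,"az":0.07},{"dx":-2.2,"dy":-2.52,"dz":-0.12,"az":0.14},{"dx":-3,"dy":-3.44,"dz":-0.12,"az":0.21},{"dx":-3.2,"dy":-3.68,"dz":-0.12,"az":0.21},{"dx":-3.2,"dy":-3.68,"dz":-0.12,"az":0.21},{"dx":-3.2,"dy":-3.68,"dz":-0.12,"az":0.21}]'

```text
time_s: 14.2
eef_pos: [455.9, 138.6, 378.7]
ee_rot: [0.0, 0.985, -0.175, -0.001]
force: [0.3, -0.6, -3.2]
grip_width: 0.148
grip_force: 69.0
```

Run:
```python
from h import *
import json
cal=ctrl.calibration("wrist"); im=ctrl.capture("wrist")[:,:,::-1].copy()
json.dump({k:np.array(v).tolist() for k,v in cal.items()},open("w5.json","w")); cv2.imwrite("pics/w5raw.png",im)
cv2.imwrite("pics/top5.png",ctrl.capture("top")[:,:,::-1])
go([561.5,102.4,300],-.358-np.pi/2)
c=np.array([574.1,33.6]);M=R.from_euler('z',-.36).as_matrix()[:2,:2]
e=c+M@[-36,60]
p=proj([[*e,30]],cal,True)[0].round().astype(int); x0,y0,s=p[0]-100,max(p[1]-75,0),4; print(x0,y0,e)
o=cv2.resize(im[y0:y0+150,x0:x0+200],None,fx=s,fy=s,interpolation=cv2.INTER_CUBIC)
def dr(C,hx,hy,z,col): cv2.polylines(o,[((proj([[*(C+M@[i*hx,j*hy]),z] for i,j in((-1,-1),(1,-1),(1,1),(-1,1))],cal,True)-[x0,y0]+.5)*s).astype(np.int32)],True,col,1)
dr(e,60,36,30,(0,255,0)); dr(c,108,108,30,(0,0,255)); dr(e,40,40,30,(255,255,0))
cv2.imwrite("pics/w5.png",o)
```

```text
tool rz 0.005 or -3.137 j6 1.972
t 14.3 d [111.4  -2.7  79. ] Rz tilt [-0.001 -0.    -1.   ]
179 0 [561.54416834 102.43568182]
```

View pics/w5.png

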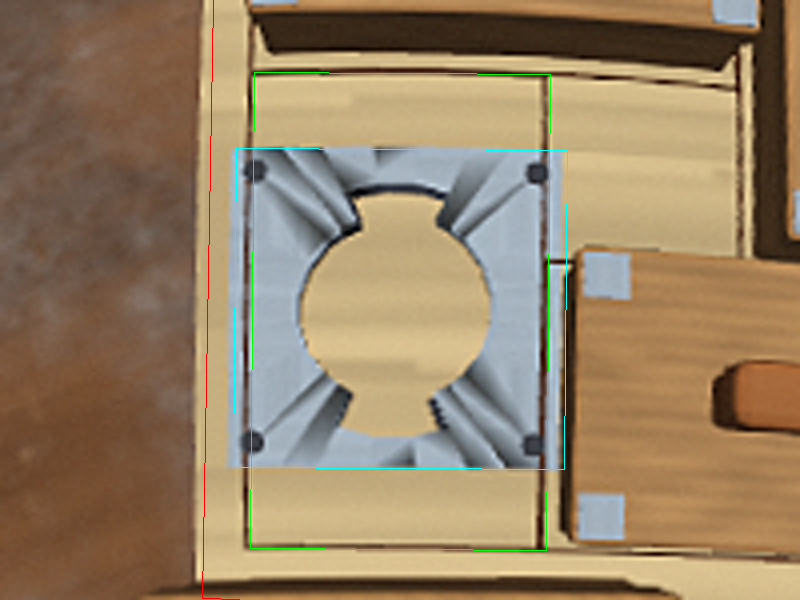

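Wrist view: the scribed place spans (249,72) to (542,548) in the crop, about 1 mm to the board's +y side of my model, with the same yaw. I'll check the held box's lid patches numerically, to separate camera bias from board error.

Run:
```python
from h import *
import json
cal={k:np.array(v) for k,v in json.load(open("w5.json")).items()}
im=cv2.imread("pics/w5raw.png"); tcp=np.array([455.9,138.6,378.7]); a=-.363  # held box: x along board x approx
s=ctrl.sense(); T=q2R(s["ee_rot"]).as_matrix(); tcp=s["eef_pos"]
m=((im.min(2)>120)&(im[:,:,0].astype(int)>=im[:,:,2])).astype(np.uint8)
n,_,st,ce=cv2.connectedComponentsWithStats(m)
b=tcp+[0,0,-181.5]
for i,j in((1,1),(1,-1)):
    P=b+T[:,0]*i*50.5+T[:,1]*j*26.5
    q=proj(P,cal,True)[0]; k=min(range(1,n),key=lambda k:np.hypot(*(ce[k]-q))+(st[k,4]<15)*999)
    h=hit(ce[k],b[2],cal,True)[0]-b[:2]
    print(q.round(1),ce[k].round(1),st[k],"tool xy",(T[:2,:2].T@h).round(2))
# loose box patches in w4 for reference
cal={k:np.array(v) for k,v in json.load(open("w4.json")).items()}; im=cv2.imread("pics/w4raw.png")
m=((im.min(2)>120)&(im[:,:,0].astype(int)>=im[:,:,2])).astype(np.uint8)
n,_,st,ce=cv2.connectedComponentsWithStats(m)
H=[hit(ce[k],36,cal,True)[0] for k in range(1,n) if 40<st[k,4]<300 and 240<ce[k][0]<330 and 130<ce[k][1]<270]
H=np.array(H);print(len(H),H.mean(0),[(h-H.mean(0)).round(1).tolist() for h in H])
```

```text
[338.2 159.3] [337.1 161.6] [327 151  21  22 418] tool xy [49.43 26.03]
[224.7 159.2] [224.4 161.9] [214 152  21  21 424] tool xy [ 49.22 -26.7 ]
4 [ 488.42428    -294.95997235] [[23.1, 51.9], [55.9, 10.5], [-23.0, -51.7], [-56.1, -10.7]]
```

Corrections are small: target (562.5,102.8), yaw −0.36. Moving over the place, then down.

Run:
```python
from h import *
go([562.5,102.8,350],-.361-np.pi/2)
```

```text
tool rz 0.008 or -3.134 j6 1.972
t 14.3 d [112.2  -3.4  29. ] Rz tilt [-0.001 -0.    -1.   ]
```

>>> run_rows --plan '[{"dx":0.8,"az":0.004},{"dx":2,"dy":-0.04,"az":0.008},{"dx":3.2,"dy":-0.08,"az":0.008},{"dx":4.08,"dy":-0.12,"az":0.008},{"dx":4.48,"dy":-0.14,"az":0.008},{"dx":4.48,"dy":-0.14,"az":0.008},{"dx":4.48,"dy":-0.14,"az":0.008}]'

```text
time_s: 15.0
eef_pos: [561.4, 103.9, 379.4]
ee_rot: [0.0, 0.984, -0.179, -0.001]
force: [0.3, -0.4, -3.2]
grip_width: 0.149
grip_force: 69.0
```

Run:
```python
from h import *
go([562.5,102.8,247.5],-.361-np.pi/2)
```

```text
tool rz 0.001 or -3.141 j6 1.909
t 15.0 d [  1.6   0.6 131.9] Rz tilt [-0.001  0.    -1.   ]
```

>>> run_rows --plan '[{"dx":0.04,"dy":0.02,"dz":0.8},{"dx":0.04,"dy":0.02,"dz":1.8},{"dx":0.04,"dy":0.02,"dz":2.6},{"dx":0.04,"dy":0.02,"dz":3.12},{"dx":0.04,"dy":0.02,"dz":3.4},{"dx":0.04,"dy":0.02,"dz":3.4},{"dx":0.04,"dy":0.02,"dz":3.4}]'

```text
time_s: 15.7
eef_pos: [562.7, 103.2, 295.6]
ee_rot: [-0.0, 0.984, -0.179, 0.001]
force: [0.1, 0.4, -3.6]
grip_width: 0.151
grip_force: 68.9
```

Run:
```python
from h import *
go([562.5,102.8,247.5],-.361-np.pi/2)
```

```text
tool rz 0.001 or -3.141 j6 1.908
t 15.7 d [-0.1  0.5 48.1] Rz tilt [ 0.001 -0.    -1.   ]
```

To row units: 44 mm is 1.76, 41 mm is 1.64.

>>> run_rows --plan '[{"dy":0.016,"dz":0.32},{"dy":0.016,"dz":0.72},{"dy":0.016,"dz":1.12},{"dy":0.016,"dz":1.44},{"dy":0.016,"dz":1.64},{"dy":0.016,"dz":1.76},{"dy":0.016,"dz":1.76}]'

```text
time_s: 16.4
eef_pos: [562.5, 102.7, 250.4]
ee_rot: [0.0, 0.984, -0.179, -0.0]
force: [-0.9, 0.6, -4.3]
grip_width: 0.153
grip_force: 69.0
```

Run:
```python
from h import *
go([562.5,102.8,247.5],-.361-np.pi/2); print(ctrl.sense()["wrist_torque"])
```

```text
tool rz 0.001 or -3.141 j6 1.907
t 16.4 d [ 0.  -0.1  2.9] Rz tilt [-0.  0. -1.]
[-0.07263988  0.00987276  0.03370856]
```

>>> run_rows --plan '[{"dz":0.04},{"dz":0.08},{"dz":0.1},{"dz":0.1}]'

```text
time_s: 16.8
eef_pos: [562.5, 102.7, 248.2]
ee_rot: [0.0, 0.984, -0.179, 0.0]
force: [-0.3, -0.1, -3.8]
grip_width: 0.15
grip_force: 69.0
```

>>> run_rows --plan '[{"dz":0.02},{"dz":0.04},{"dz":0.04}]'

```text
time_s: 17.1
eef_pos: [562.5, 102.7, 247.6]
ee_rot: [0.0, 0.984, -0.179, 0.0]
force: [-2.3, -1.2, 1.7]
grip_width: 0.148
grip_force: 69.5
```

Run:
```python
from h import *
cv2.imwrite("pics/side6.png",ctrl.capture("side")[:,:,::-1])
```

Careful with the scale: shifts go in units of 25 mm. That gives: 0.5 mm is 0.02.

>>> run_rows --plan '[{"dz":0.02},{"dz":0.02}]'

```text
time_s: 17.35
eef_pos: [562.4, 102.7, 247.5]
ee_rot: [0.0, 0.984, -0.179, 0.0]
force: [-4.9, -1.5, 6.4]
grip_width: 0.148
grip_force: 70.6
```

>>> run_rows --plan '[{"dz":-0.02},{"dz":-0.02},{"dz":-0.02},{"dz":-0.02}]' --jaw 0.5

```text
time_s: 17.75
eef_pos: [562.5, 102.8, 247.1]
ee_rot: [-0.0, 0.984, -0.179, 0.0]
force: [-0.6, -0.4, -0.3]
grip_width: 0.506
grip_force: 0.0
```

>>> run_rows --plan '[{"dz":-0.4},{"dz":-1.2},{"dz":-2.6},{"dz":-4.2},{"dz":-5},{"dz":-5.2}]'

```text
time_s: 18.35
eef_pos: [562.4, 102.8, 380.4]
ee_rot: [-0.0, 0.984, -0.179, 0.003]
force: [0.4, 0.4, -0.2]
grip_width: 0.498
grip_force: 0.0
```

>>> run_rows --plan '[{"dx":-1.6},{"dx":-3.2},{"dx":-4.2},{"dx":-4.4},{"dx":-4.4}]'

```text
time_s: 18.85
eef_pos: [459.4, 141.7, 377.0]
ee_rot: [0.0, 0.984, -0.179, -0.0]
force: [0.4, -1.0, -0.1]
grip_width: 0.498
grip_force: 0.0
```

Run:
```python
from h import *
cal=ctrl.calibration("wrist"); im=ctrl.capture("wrist")[:,:,::-1].copy(); cv2.imwrite("pics/w7raw.png",im)
s=2
o=cv2.resize(im[0:300,90:490],None,fx=s,fy=s,interpolation=cv2.INTER_CUBIC)
cv2.imwrite("pics/w7.png",o)
m=((im.min(2)>110)&(im[:,:,0].astype(int)>=im[:,:,2]-5)).astype(np.uint8)
n,_,st,ce=cv2.connectedComponentsWithStats(m)
c=np.array([574.1,33.6]);M=R.from_euler('z',-.36).as_matrix()[:2,:2]
for k in range(1,n):
    if 40<st[k,4]<800:
        h=M.T@(hit(ce[k],66,cal,True)[0]-c)
        if abs(h).max()<108: print(ce[k].round(),st[k,2:],"board frame",h.round(1))
print(ctrl.sense()["time_s"])
```

```text
[366.   3.] [11  8 83] board frame [ 32.  -13.6]
[250.  18.] [ 11  11 111] board frame [14.5 87.6]
[312.  17.] [ 12  11 117] board frame [14.6 34.5]
[241.  80.] [  5  81 250] board frame [-41.6  95. ]
[321.  52.] [ 3 27 68] board frame [-17.   26.9]
[387.  55.] [ 11  11 106] board frame [-15.6 -31.2]
[440.  62.] [10 12 93] board frame [-16.  -84.3]
[334.  71.] [ 12  11 122] board frame [-33.3  15.6]
[321.  91.] [ 2 52 94] board frame [-52.   26.7]
[441.  81.] [ 9 11 91] board frame [-33.9 -85.4]
[251. 131.] [ 11  11 121] board frame [-86.3  86.7]
[313. 131.] [ 12  11 125] board frame [-86.2  33.8]
[333. 131.] [ 12  12 130] board frame [-86.   15.9]
[439. 138.] [10 12 94] board frame [-86.9 -85.1]
18.9
```

View pics/w7.png

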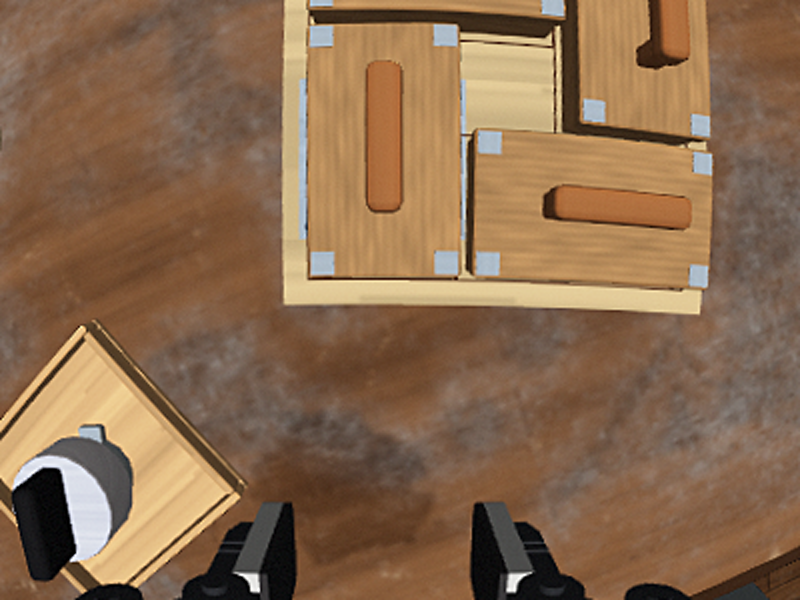

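The fourth box lies flat and square in its place. Its patches give a centre within about 0.5 mm of nominal relative to its neighbour, and the stop stands in the tray. Handing in.

```bash
python3 -c "
from rig import ctrl
print(ctrl.finish_job())"
```

```text
the job is handed in; nothing more can be done
None
```

The stop is out and standing upright in the tray, the fourth box sits flat and square in its place to complete the pinwheel, and I handed the job in at about 19 s; the handover returned no verdict.

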